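# Shut the row of flip-top sample jars

## Task

Shut the four blue flip lids of the sample jars on the small rack by running the fingertips lightly along the bent row, one lid after the other from the jar at the red-striped end to the far end, so that every lid ends up lying flat on its jar. Only touch and push, gently: lift nothing, leave the rack standing where it is and the things around it alone, and finish clear of everything.

Things in the scene. Friction and masses are not known exactly. Their poses are not given: they have to be found in the camera images.
- rack: Low loose rack, 222 x 84 mm, 1.2 kg, white upper plate with a red stripe at one end, holding four clear 27 mm jars: jar 1 by the stripe to jar 4, 52 mm apart on a slight arc (radius 220 mm). Origin: centre of underside; x along the row from red to far end, y to the side the row bulges to, z up. Only open lids stand above 64 mm
- jar_1 (a point): Point on the axis of jar 1 at the height of its shut lid's top face (64 mm above the worktop). Its axes are the rack's. Over this jar the row runs turned by 0.354 rad about z from the rack's x axis; the lid's hinge lies 17.5 mm before this point along the row (towards the red end) and 4 mm lower
- lid_1 (a joint): Blue flip lid of jar 1: disc 31 mm wide, 4 mm thick, with a lip; reaches 38 mm from its hinge, whose axis is level, across the row. 0 = shut, flat; 1.57 = upright; 1.5 to 1.85 at the start; stop at 2.0. Pushed along the row away from the red end it swings shut. Stiff (0.006 N m), no spring or latch: it stays where it is left, so push it all the way down
- jar_2 (a point): Point on the axis of jar 2 at the height of its shut lid's top face (64 mm above the worktop). Its axes are the rack's. Over this jar the row runs turned by 0.118 rad about z from the rack's x axis; the lid's hinge lies 17.5 mm before this point along the row (towards the red end) and 4 mm lower
- lid_2 (a joint): Blue flip lid of jar 2: disc 31 mm wide, 4 mm thick, with a lip; reaches 38 mm from its hinge, whose axis is level, across the row. 0 = shut, flat; 1.57 = upright; 1.5 to 1.85 at the start; stop at 2.0. Pushed along the row away from the red end it swings shut. Stiff (0.006 N m), no spring or latch: it stays where it is left, so push it all the way down
- jar_3 (a point): Point on the axis of jar 3 at the height of its shut lid's top face (64 mm above the worktop). Its axes are the rack's. Over this jar the row runs turned by -0.118 rad about z from the rack's x axis; the lid's hinge lies 17.5 mm before this point along the row (towards the red end) and 4 mm lower
- lid_3 (a joint): Blue flip lid of jar 3: disc 31 mm wide, 4 mm thick, with a lip; reaches 38 mm from its hinge, whose axis is level, across the row. 0 = shut, flat; 1.57 = upright; 1.5 to 1.85 at the start; stop at 2.0. Pushed along the row away from the red end it swings shut. Stiff (0.006 N m), no spring or latch: it stays where it is left, so push it all the way down
- jar_4 (a point): Point on the axis of jar 4 at the height of its shut lid's top face (64 mm above the worktop). Its axes are the rack's. Over this jar the row runs turned by -0.354 rad about z from the rack's x axis; the lid's hinge lies 17.5 mm before this point along the row (towards the red end) and 4 mm lower
- lid_4 (a joint): Blue flip lid of jar 4: disc 31 mm wide, 4 mm thick, with a lip; reaches 38 mm from its hinge, whose axis is level, across the row. 0 = shut, flat; 1.57 = upright; 1.5 to 1.85 at the start; stop at 2.0. Pushed along the row away from the red end it swings shut. Stiff (0.006 N m), no spring or latch: it stays where it is left, so push it all the way down
- timer: Bystander: white bench timer lying on its back, 72 x 62 x 20 mm, loose; origin centre of underside
- crucible_2: Bystander: small white open crucible, 41 mm wide, 34 mm high, loose; origin centre of underside
- crucible_1: Bystander: white crucible with cover, 45 mm wide, 46 mm high, loose, behind the rack; origin centre of underside
- petri_2: Bystander: clear petri dish, 80 mm wide, 17 mm high, loose; origin centre of underside

How it is judged:
By the outcome, as a careful person would: the job done as asked, in the order asked, and still so for the second after the job is handed in, with the robot touching nothing.
It also fails if it takes over 48 s, if anything falls off the work surface, if the arm or the gripper's body presses on something with over 40 N, if the wrist force passes 120 N, or if a joint passes its speed limit or range.

## Robot

A 6-joint arm with a two-finger parallel gripper is mounted at the origin on a cart in front of the work surface, level with it; the furniture and walls round the work are solid. World frame = base frame: x ahead of the robot, y to its left, z up, the work surface at z = 0. Lengths are in m, angles in rad, forces in N, time in s.
With the tool pointing down it reaches from about 0.35 to 0.8 m from the base axis. Payload 7.3 kg.
Tool frame: the origin (TCP) lies midway between the tips of the shut fingers; the grasp point (between the pads) lies 19 mm behind it; z points along the fingers, y is the direction in which the jaws open and shut (so a half turn about z gives the same grasp; the last joint's range is limited). The gripper opens to 85 mm and grips with 20 to 120 N. Pads are 22 mm wide; open, the fingers measure 114 mm over their backs; the gripper's body (76 mm by 85 mm) begins 54 mm behind the grasp point. The pads swing forward as they close: fully open they stand 13 mm farther back than shut.
Start: joints at [1.122, 0.342, 1.524, -0, 1.275, -0.146], TCP at [0.157, 0.501, 0.231] pointing down, gripper open.
Joint ranges: [-2.53, 2.53], [-0.77, 2.02], [0.04, 2.7], [-1, 4.14], [0.28, 2.66], [-3.11, 3.11]. Speed limits (rad/s): [2.57, 2.57, 3.14, 3.14, 3.14, 3.14].

## Interface

Orientations are given as a rotation vector (axis times angle).
In Python, from rig import * gives the robot as it stands.
- The arm moves only by the tool carry_out, never from a script. Its argument "steps" is a list of rows, each an object with "translation": the shift along the tool's x, y, z in mm, a list of three; "twist": the turn, a rotation vector about the tool's x, y, z in degrees, a list of three; "jaw": the opening in per cent of the stroke, from 0 (shut) to 100 (fully open). A call has 1 to 8 rows; each row is the pose to reach, as a shift and turn from the pose commanded when the call began, along the tool's axes at that moment; what a row does not reach only later rows make up. A row lasts 1/8 s, in which the tool goes at most 62.5 mm and 10.7 degrees, less where a joint would pass 70% of its speed; a pose out of reach is approached as far as the arm can. A call with a gripper value outside its range is refused whole. The fingers move at their own pace and stop on an object; "grip_force" is the grip in N (left out, the last holds). Time passes only in rows, so rows that repeat a pose let the fingers close. It gives the time, the measured TCP pose, the force and the opening at its end, in the units of the state.
- observe(): the state, without advancing time (a new reading comes with each control period).
- grab_frame(name): name is "side" or "top" or "wrist"; returns (picture, depth): 384x512x3 uint8, red, green, blue; 384x512 float32, m along the optical axis (not along the pixel's ray), 0 where there is no reading.
- camera_info(name): a dict with "mtx" (3x3 intrinsics, pixels), "origin" and "rotation" of the camera in the world. Camera axes: x right, y down, z forward; pixel columns grow to the right and rows downward; lengths in m; the calibration is good to about 2 mm. A picture is of the moment at which its call begins: read the wrist's pose just before it. camera_info takes no time and is no camera call; for the wrist camera it gives the pose at the moment of the call.
- close_job(): hands the job in, once; it reports no verdict.
Trained networks look in the newest picture that a camera, given by its name, has taken for a name from the list of things; names that differ only in an ending like _2 or _b are one class to them, and where a whole thing is asked for, a point or a joint stands for the part that bears it (a point fixed in the world has none). Each returns a list of dicts, best first, with "score" (0 to 1); they miss things now and then, are a little off and sometimes report something else, mostly with a low value. They report only what shows in the picture. A call takes as long as a camera call.
- trace(camera, label): "pixels" (384x512 bool, what is visible of it) and "at" ([row, column] in pixels, amid what is visible of it).
- landmark_of(camera, label): "at" ([row, column] in pixels: a listed point, or the origin of a listed thing).
The state is a dict: "time_s": time; "joints": joint angles; "qd": joint speeds; "joint_torque": joint torques, N m; "tcp_pos": TCP position; "tcp_rot": TCP orientation; "wrist_force": force on the tool from outside, world axes, zero at the start; "torque": the same for the moment, N m; "gripper_width": opening from 0.0 (shut) to 1.0 (fully open).
Only numpy, scipy, OpenCV 4.12 (cv2) and the standard library are available. Lean on these libraries where they do the work, as an engineer would, in place of code of your own. Each camera call takes 0.05 s, during which the arm holds its last target. There are 200 camera calls.

## Working session

There is one attempt and no reset: what is moved stays moved. The work goes in short steps, Python scripts to look and compute and a tool call to move; the robot and the scene stay as the last step left them, time stands still between calls to the robot, and variables do not carry over. Pictures are saved under pics/ and viewed, about 8 in all and at most 12, crops included, and the job is handed in when it is done.

Besides the shell and the picture viewer there is one more tool, called after "Request:" as name(argument=value, ...), one argument or row to a line, values as JSON. carry_out: Moves the arm, as the interface text tells. Its arguments: {"type":"object","properties":{"steps":{"type":"array"},"grip_force":{"type":"number"}},"required":["steps"]}

```bash
mkdir -p pics
cat > h.py <<'E'
from rig import *
import numpy as np, cv2
def world(cam,r,c,depth=None,z=None,info=None):
    i=info or camera_info(cam);K=np.array(i["mtx"]);o=np.array(i["origin"]);R=np.array(i["rotation"])
    if R.ndim==1: R=cv2.Rodrigues(R)[0]
    d=R@np.linalg.solve(K,[c,r,1.0])
    return o+d*(depth if z is None else (z-o[2])/d[2])
E
python3 - <<'E'
from h import *
print(observe())
P=[]
for n in("top","side"):
    p,d=grab_frame(n);P.append(p);i=camera_info(n);print(n,i)
    for k in("jar_1","jar_2","jar_3","jar_4","rack"):
        for q in landmark_of(n,k)[:3]:
            print(k,round(q["score"],2),q["at"],world(n,*q["at"],z=0.064 if k!="rack" else 0).round(4))
    for k in("lid_1","timer","crucible_1","petri_2"):
        for q in trace(n,k)[:5]:
            m=q["pixels"]&(d>0);rr,cc=np.nonzero(m)
            W=np.array([world(n,r,c,d[r,c]) for r,c in list(zip(rr,cc))[::5]])
            print(k,round(q["score"],2),q["at"],W.mean(0).round(3) if len(W) else 0,W.min(0).round(3),W.max(0).round(3))
    cv2.imwrite(f"pics/{n}.png",cv2.resize(p[...,::-1],(768,576)))
E
```

```text
{'time_s': 0.0, 'joints': array([ 1.12201296e+00,  3.42721128e-01,  1.52504087e+00,  4.73337320e-06,
        1.27537589e+00, -1.46002543e-01]), 'qd': array([ 2.56686295e-04, -7.33309488e-04,  1.24558571e-05, -8.85803713e-04,
       -4.95093801e-04,  1.31407158e-03]), 'joint_torque': array([-3.44555756e-04, -4.33677900e+01, -2.46012247e+01, -2.92839031e-04,
        7.90644495e-03,  1.22611800e-05]), 'tcp_pos': array([0.15634356, 0.5007567 , 0.23061846]), 'tcp_rot': array([-4.73725424e-01, -3.10520712e+00,  2.31827326e-03]), 'wrist_force': array([ 0.27312892, -0.3913459 , -0.27311477]), 'torque': array([ 0.0307579 , -0.01752389, -0.01759062]), 'gripper_width': 0.9980896758384546}
top {'mtx': array([[386.4002574 ,   0.        , 257.08758429],
       [  0.        , 386.4002574 , 190.83924371],
       [  0.        ,   0.        ,   1.        ]]), 'origin': array([ 0.35612767, -0.05236008,  1.14649434]), 'rotation': array([-2.05374749,  2.16346139, -0.23556646])}
jar_1 0.87 [213.1, 252.5] [ 0.5306 -0.0484  0.064 ]
jar_1 0.83 [188.7, 226.7] [0.6053 0.0221 0.064 ]
jar_1 0.79 [231.8, 259.1] [
[... 2057 characters left out ...]
9 [203.4, 206.7] [ 0.4708 -0.0668  0.064 ]
jar_4 0.57 [197.9, 225.4] [ 0.523  -0.0539  0.064 ]
rack 0.66 [212.8, 232.6] [ 0.5447 -0.0349  0.    ]
lid_1 0.44 [199.8, 215.6] [ 0.501 -0.054  0.072] [ 0.492 -0.073 -0.001] [0.532 0.077 0.095]
lid_1 0.33 [165.7, 196.8] [0.494 0.251 0.015] [0.461 0.226 0.005] [0.532 0.289 0.021]
timer 0.68 [165.8, 198.4] [0.492 0.252 0.015] [0.456 0.222 0.004] [0.53  0.295 0.021]
crucible_1 0.63 [255.9, 245.6] [ 0.519 -0.255  0.024] [ 0.5   -0.275  0.005] [ 0.537 -0.236  0.035]
petri_2 0.76 [324.6, 229.9] [ 0.452 -0.421  0.016] [ 0.414 -0.456  0.004] [ 0.491 -0.377  0.02 ]
petri_2 0.62 [207.8, 230.9] [ 0.539 -0.053  0.038] [ 0.434 -0.123  0.   ] [0.65  0.029 0.097]
```

Run:
```python
import cv2
p=cv2.imread("pics/top.png"); # scale 1.5
a=cv2.resize(p[220:400,260:460],(800,600)[:2] if 0 else (660,594),interpolation=cv2.INTER_CUBIC)
cv2.imwrite("pics/topc.png",a)
```

```text
(no output)
```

View pics/top.png

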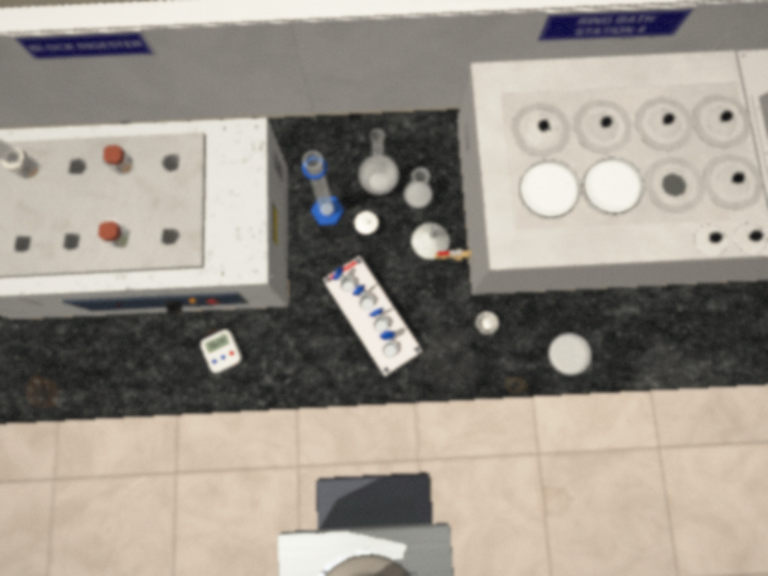

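View pics/topc.png

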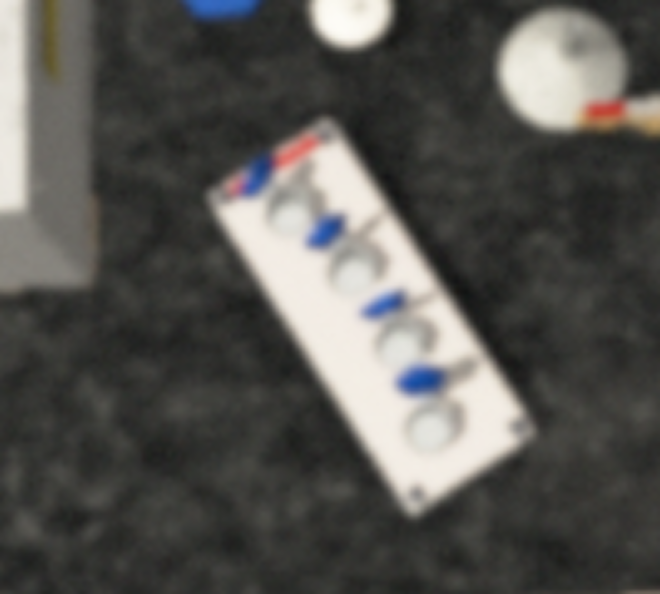

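The top view shows the rack with its red end far-left (viewed px ~(345,268)) and the far end near the robot (~(400,365)). All four lids stand open and the row bulges to the right. A tall blue cylinder, px ~(320,190), stands behind the red end. Next I fit the rack pose and check the obstacle heights.

```bash
cat >> h.py <<'E'
A=np.array([.354,.118,-.118,-.354])
L=np.c_[-.22*np.sin(A),.22*(np.cos(A)-1)]
def fit(P):
    P=np.array(P);a=L-L.mean(0);b=P-P.mean(0)
    th=np.arctan2((a[:,0]*b[:,1]-a[:,1]*b[:,0]).sum(),(a*b).sum())
    R=np.array([[np.cos(th),-np.sin(th)],[np.sin(th),np.cos(th)]])
    t=P.mean(0)-R@L.mean(0);return th,t,P-(L@R.T+t),L@R.T+t
def order(P):
    # best assignment over permutations
    import itertools
    return min((fit(np.array(c)) for c in itertools.permutations(P,4)),key=lambda f:np.abs(f[2]).sum())
def report(f): print("th",f[0].round(3),"apex",f[1].round(4),"res mm",(f[2]*1e3).round(1).tolist(),"jars",f[3].round(4).tolist(),"heading",(f[0]+A).round(3))
E
python3 - <<'E'
from h import *
for n in("top","side"):
    p,d=grab_frame(n)
    P=[world(n,*q["at"],z=.064)[:2] for q in landmark_of(n,"jar_1")]
    print(n,np.round(P,3).tolist())
    if len(P)>=4: report(order(P[:5]))
    if n=="top":
        i=camera_info(n);K=np.array(i["mtx"]);R=cv2.Rodrigues(np.array(i["rotation"]))[0]
        r,c=np.mgrid[:384,:512];W=(np.stack([(c-K[0,2])/K[0,0]*d,(r-K[1,2])/K[1,1]*d,d],-1)@R.T)+np.array(i["origin"])
        W=W[d>0]
        for x in np.arange(.54,.84,.02):
            print(round(x,2),[ (lambda s:int(1e3*s.max()) if len(s) else -9)(W[(abs(W[:,0]-x)<.01)&(abs(W[:,1]-y)<.01)][:,2]) for y in np.arange(.24,-.16,-.02)])
E
```

```text
top [[0.615, 0.012], [0.527, -0.05], [0.571, -0.031], [0.535, -0.038], [0.48, -0.067]]
th -2.632 apex [ 0.5517 -0.0407] res mm [[3.4, 3.5], [-2.8, -4.5], [-1.9, 1.6], [1.2, -0.6]] jars [[0.6116, 0.0085], [0.5736, -0.0267], [0.5284, -0.052], [0.4785, -0.066]] heading [-2.278 -2.514 -2.75  -2.986]
0.54 [17, 6, 4, 5, 5, 5, 3, 5, 5, 4, 4, 42, 43, 43, 100, 89, 43, 44, 5, 8]
0.56 [134, 6, 5, 4, 5, 6, 6, 6, 4, 7, 4, 41, 45, 60, 64, 82, 42, 3, 5, 4]
0.58 [225, 224, 223, 224, 224, 222, 212, 5, 3, 3, 41, 45, 97, 100, 60, 42, 5, 5, 5, 3]
0.6 [236, 224, 226, 224, 225, 229, 225, 4, 8, 7, 44, 63, 65, 98, 44, 41, 4, 5, 4, 4]
0.62 [238, 225, 224, 226, 224, 224, 223, 5, 5, 43, 90, 101, 63, 43, 44, 3, 4, 7, 5, 5]
0.64 [237, 226, 224, 223, 225, 224, 223, 5, 5, 5, 41, 89, 45, 43, 44, 4, 6, 5, 4, 4]
0.66 [238, 225, 224, 224, 223, 224, 223, 5, 5, 4, 5, 5, 42, 46, 3, 4, 7, 6, 5, 15]
0.68 [238, 224, 226, 225, 223, 224, 223, 7, 4, 5, 4, 5, 4, 5, 3, 5, 5, 4, 4, 30]
0.7 [238, 226, 225, 225, 225, 224, 223, 5, 5, 5, 7, 4, 4, 6, 4, 5, 6, 5, 8, 35]
0.72 [238, 225, 225, 225, 226, 225, 224, 5, 5, 5, 6, 5, 6, 39, 41, 38, 5, 4, 9, 28]
0.74 [237, 225, 225, 225, 224, 224, 222, 3, 4, 11, 11, 7, 7, 46, 50, 40, 5, 5, 7, 9]
0.76 [237, 225, 226, 226, 225, 225, 221, 6, 8, 253, 252, 222, 6, 38, 40, 7, 9, 4, 6, 5]
0.78 [237, 224, 226, 225, 225, 223, 222, 8, 12, 253, 254, 225, 5, 6, 7, 4, 6, 4, 57, 106]
0.8 [237, 225, 224, 226, 226, 227, 222, 7, 4, 247, 250, 12, 6, 5, 64, 70, 69, 49, 108, 107]
0.82 [238, 226, 225, 227, 225, 225, 221, 5, 4, -9, 6, 6, 5, 57, 80, 211, 209, 64, 53, 108]
side [[0.566, -0.046], [0.612, 0.013], [0.521, -0.051], [0.477, -0.081]]
th -2.582 apex [ 0.5479 -0.0474] res mm [[6.5, 8.5], [-3.4, -13.3], [-4.1, 9.1], [0.9, -4.3]] jars [[0.6053, 0.0047], [0.569, -0.0323], [0.5251, -0.0598], [0.476, -0.0763]] heading [-2.228 -2.464 -2.7   -2.936]
```

Request:
carry_out(
  steps=[
    {"translation": [-538,-399,-70],"twist": [0,0,-50],"jaw": 0},
    {"translation": [-538,-399,-70],"twist": [0,0,-50],"jaw": 0},
    {"translation": [-538,-399,-70],"twist": [0,0,-50],"jaw": 0},
    {"translation": [-538,-399,-70],"twist": [0,0,-50],"jaw": 0},
    {"translation": [-538,-399,-70],"twist": [0,0,-50],"jaw": 0},
    {"translation": [-538,-399,-70],"twist": [0,0,-50],"jaw": 0},
    {"translation": [-538,-399,-70],"twist": [0,0,-50],"jaw": 0},
    {"translation": [-538,-399,-70],"twist": [0,0,-50],"jaw": 0},
  ],
  grip_force=20,
)

```text
time_s: 2.2
tcp_pos: [0.4263, 0.1326, 0.2795]
tcp_rot: [-0.883, 3.014, 0.0]
wrist_force: [0.1, 1.5, -1.1]
gripper_width: 0.001
```

```bash
cat >> h.py <<'E'
def tool():
    s=observe();R=cv2.Rodrigues(np.array(s["tcp_rot"]))[0];return s,np.array(s["tcp_pos"]),R
def to(x,y,z,yaw):
    "translation mm and twist deg from the present pose to a tool-down pose"
    s,p,R=tool()
    Rt=np.array([[np.cos(yaw),np.sin(yaw),0],[np.sin(yaw),-np.cos(yaw),0],[0,0,-1]])
    return (R.T@(np.array([x,y,z])-p)*1e3).round(1).tolist(),np.degrees(cv2.Rodrigues(R.T@Rt)[0]).ravel().round(1).tolist()
E
python3 -c "
from h import *
s,p,R=tool();print(s['time_s'],p,R.round(3).tolist(),s['joints'],s['gripper_width']);print(to(.55,-.04,.30,-2.58))"
```

```text
2.2 [0.42633874 0.132603   0.2794539 ] [[-0.842, -0.54, 0.001], [-0.54, 0.842, 0.0], [-0.001, -0.0, -1.0]] [ 1.29406249e-01  1.58372532e-01  1.63684612e+00  2.52722957e-04
  1.34535367e+00 -2.01134930e+00] 0.0005070610964189257
([-11.0, -212.0, -20.5], [-0.0, 0.1, 0.5])
```

Request:
carry_out(
  steps=[
    {"translation": [-11,-212,-20],"twist": [0,0,0],"jaw": 0},
    {"translation": [-11,-212,-20],"twist": [0,0,0],"jaw": 0},
    {"translation": [-11,-212,-20],"twist": [0,0,0],"jaw": 0},
    {"translation": [-11,-212,-20],"twist": [0,0,0],"jaw": 0},
    {"translation": [-11,-212,-20],"twist": [0,0,0],"jaw": 0},
    {"translation": [-11,-212,-20],"twist": [0,0,0],"jaw": 0},
  ],
)

```text
time_s: 2.95
tcp_pos: [0.5485, -0.0374, 0.2987]
tcp_rot: [0.884, -3.014, -0.001]
wrist_force: [0.4, -0.1, -0.2]
gripper_width: 0.002
```

Run:
```python
from h import *
s,p,R=tool();print(s['time_s'],p)
i=camera_info("wrist");f,d=grab_frame("wrist");print(i["origin"],i["rotation"])
P=[]
for q in landmark_of("wrist","jar_1"):
    w=world("wrist",*q["at"],z=.064,info=i);P.append(w[:2]);print(q["score"],q["at"],w.round(4))
if len(P)>3: report(order(P[:5]))
cv2.imwrite("pics/w1.png",cv2.resize(f[...,::-1],(768,576)))
```

```text
2.95 [ 0.54846687 -0.03741137  0.29873882]
[ 0.49378303 -0.07346432  0.44193745] [1.4378691  2.6299953  0.34586165]
0.97 [111.2, 268.3] [ 0.4768 -0.0622  0.064 ]
0.96 [147.5, 255.0] [ 0.5259 -0.0514  0.064 ]
0.92 [186.7, 251.9] [ 0.5742 -0.0255  0.064 ]
0.74 [217.1, 257.0] [0.6084 0.0051 0.064 ]
th -2.665 apex [ 0.5498 -0.0402] res mm [[-2.9, -1.8], [2.1, 1.5], [-0.2, -0.6], [1.0, 0.9]] jars [[0.6113, 0.0069], [0.5721, -0.027], [0.5261, -0.0508], [0.4758, -0.0631]] heading [-2.311 -2.547 -2.783 -3.019]
```

View pics/w1.png

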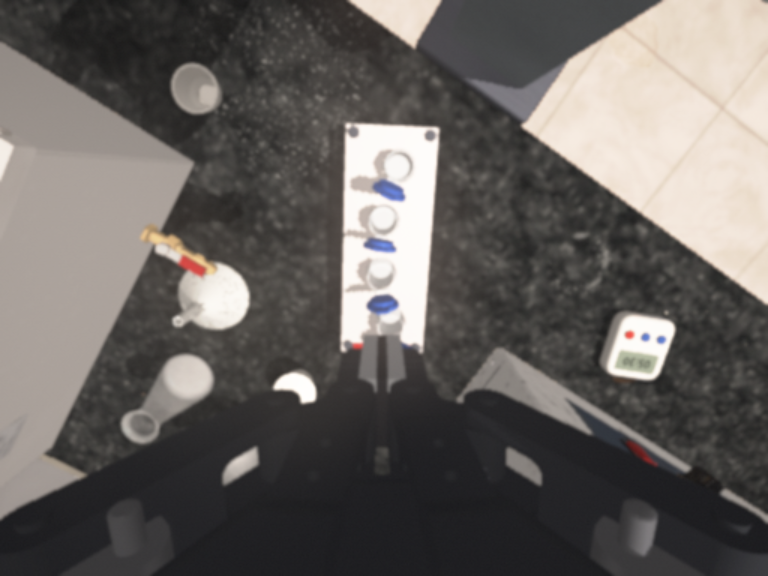

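The wrist view shows all four open lids, blue at viewed px (389,190), (380,245), (382,304), with lid 1 hidden behind the fingers. The white plate has corners near (345,123), (438,127), (425,352) and (341,350). I use the plate as a check on the yaw and position.

Run:
```python
from h import *
i=camera_info("wrist")
C=np.array([world("wrist",r/1.5,c/1.5,z=.043,info=i)[:2] for c,r in((345,123),(438,127),(425,352),(341,350))])
print(C.round(4).tolist(),C.mean(0).round(4),[np.linalg.norm(C[a]-C[b]).round(3) for a,b in((0,1),(1,2),(2,3),(3,0))])
for a,b in((3,0),(2,1)): v=C[b]-C[a];print(np.arctan2(v[1],v[0]))
print(to(.643,.047,.16,-2.29))
```

```text
[[0.4724, -0.1256], [0.4299, -0.0534], [0.6172, 0.0601], [0.6624, -0.0143]] [ 0.5455 -0.0333] [np.float64(0.084), np.float64(0.219), np.float64(0.087), np.float64(0.22)]
-2.6117407644476316
-2.596686546179794
([-125.0, 19.5, 139.1], [0.0, 0.0, -16.1])
```

Run:
```python
from h import *
n="top";p,d=grab_frame(n)
i=camera_info(n);K=np.array(i["mtx"]);R=cv2.Rodrigues(np.array(i["rotation"]))[0]
r,c=np.mgrid[:384,:512];W=(np.stack([(c-K[0,2])/K[0,0]*d,(r-K[1,2])/K[1,1]*d,d],-1)@R.T)+np.array(i["origin"])
W=W[d>0]
s=W[(W[:,2]>.05)&(W[:,0]>.56)&(W[:,0]<.72)&(W[:,1]>.07)&(W[:,1]<.2)]
for x in np.arange(.56,.72,.02):
    q=s[abs(s[:,0]-x)<.01];print(round(x,2),q[:,1].min().round(4),q[q[:,1].argmin(),2].round(3)) if len(q) else 0
print(to(.639,.045,.16,-2.27),to(.639,.045,.0655,-2.27))
```

```text
0.58 0.1264 0.205
0.6 0.1261 0.206
0.62 0.1288 0.088
0.64 0.1283 0.089
0.66 0.1263 0.16
0.68 0.1261 0.16
0.7 0.1262 0.173
([-120.4, 20.0, 139.2], [0.0, 0.0, -17.2]) ([-120.4, 20.0, 233.7], [0.0, 0.0, -17.2])
```

Request:
carry_out(
  steps=[
    {"translation": [-60,10,40],"twist": [0,0,-9],"jaw": 0},
    {"translation": [-120,20,60],"twist": [0,0,-17],"jaw": 0},
    {"translation": [-120,20,90],"twist": [0,0,-17],"jaw": 0},
    {"translation": [-120,20,140],"twist": [0,0,-17],"jaw": 0},
    {"translation": [-120,20,175],"twist": [0,0,-17],"jaw": 0},
    {"translation": [-120,20,200],"twist": [0,0,-17],"jaw": 0},
    {"translation": [-120,20,219],"twist": [0,0,-17],"jaw": 0},
    {"translation": [-120,20,219],"twist": [0,0,-17],"jaw": 0},
  ],
)

```text
time_s: 4.1
tcp_pos: [0.638, 0.0443, 0.0787]
tcp_rot: [1.319, -2.848, -0.003]
wrist_force: [0.2, 0.3, 0.1]
gripper_width: 0.0
```

```bash
cat >> h.py <<'E'
th0=-2.62;c0=np.array([.546,-.0335])
def jar(k,s,z,th=None,c=None):
    th=th0 if th is None else th;c=c0 if c is None else c
    R=np.array([[np.cos(th),-np.sin(th)],[np.sin(th),np.cos(th)]]);J=(L-L.mean(0))@R.T+c
    h=th+A[k-1];q=J[k-1]+s*1e-3*np.array([np.cos(h),np.sin(h)])
    return to(q[0],q[1],z,h)
E
python3 - <<'E'
from h import *
s,p,R=tool();print(s['time_s'],p,s['wrist_force'])
i=camera_info("wrist");f,d=grab_frame("wrist")
cv2.imwrite("pics/w2.png",cv2.resize(f[...,::-1],(640,480)))
for a in((-46,.08),(-17,.08),(-5,.072),(3,.0645)): print(a,jar(1,*a))
E
```

```text
4.1 [0.63798081 0.04432814 0.07867577] [0.15006708 0.30181501 0.1191746 ]
(-46, 0.08) ([-0.5, 0.9, 0.0], [0.0, -0.0, -0.5])
(-17, 0.08) ([28.5, 0.6, 0.0], [0.0, -0.0, -0.5])
(-5, 0.072) ([40.5, 0.5, 8.0], [0.0, -0.0, -0.5])
(3, 0.0645) ([48.5, 0.4, 15.5], [0.0, -0.0, -0.5])
```

View pics/w2.png

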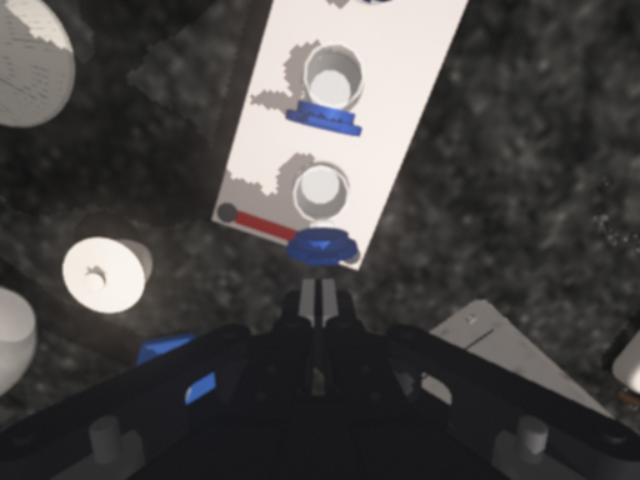

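Viewed px: the fingertips (318,290) are directly behind lid 1 (322,246), in line with jar 1 (322,192), with clearance to spare. Now I push lid 1 shut.

Request:
carry_out(
  steps=[
    {"translation": [8,0,0],"twist": [0,0,0],"jaw": 0},
    {"translation": [15,0,0],"twist": [0,0,0],"jaw": 0},
    {"translation": [22,0,0],"twist": [0,0,0],"jaw": 0},
    {"translation": [29,0,0],"twist": [0,0,0],"jaw": 0},
    {"translation": [36,0,4],"twist": [0,0,0],"jaw": 0},
    {"translation": [42,0,9],"twist": [0,0,0],"jaw": 0},
    {"translation": [46,0,12],"twist": [0,0,0],"jaw": 0},
    {"translation": [49,0,14],"twist": [0,0,0],"jaw": 0},
  ],
)

```text
time_s: 5.15
tcp_pos: [0.6073, 0.0059, 0.0655]
tcp_rot: [1.319, -2.851, -0.0]
wrist_force: [-0.3, -0.8, -0.0]
gripper_width: 0.002
```

Run:
```python
from h import *
s,p,R=tool();print(s['time_s'],p,s['wrist_force'])
print(jar(1,3,.064))
i=camera_info("wrist");f,d=grab_frame("wrist")
cv2.imwrite("pics/w3.png",cv2.resize(f[...,::-1],(640,480)))
```

```text
5.15 [0.6072977  0.0058838  0.06550524] [-0.3325307  -0.82701611 -0.01679645]
([-1.1, 1.1, 1.5], [0.0, -0.0, -0.5])
```

View pics/w3.png

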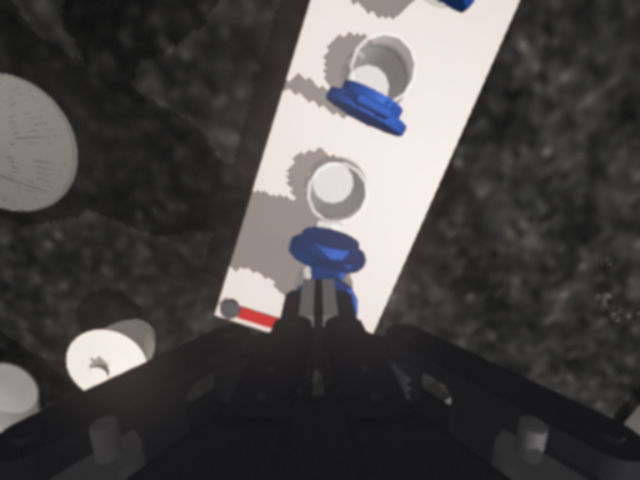

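Lid 1 has gone down under the fingertips. Lid 2 (328,250) still stands just ahead. Now I press lightly.

Request:
carry_out(
  steps=[
    {"translation": [-2,0,0.5],"twist": [0,0,0],"jaw": 0},
    {"translation": [-2,0,1],"twist": [0,0,0],"jaw": 0},
    {"translation": [-2,0,1.5],"twist": [0,0,0],"jaw": 0},
    {"translation": [-2,0,1.5],"twist": [0,0,0],"jaw": 0},
  ],
)

```text
time_s: 5.7
tcp_pos: [0.6089, 0.0076, 0.0644]
tcp_rot: [-1.319, 2.851, 0.0]
wrist_force: [0.1, -0.3, -0.0]
gripper_width: -0.0
```

Request:
carry_out(
  steps=[
    {"translation": [0,0,0.5],"twist": [0,0,0],"jaw": 0},
    {"translation": [0,0,1],"twist": [0,0,0],"jaw": 0},
    {"translation": [0,0,1],"twist": [0,0,0],"jaw": 0},
  ],
)

```text
time_s: 6.08
tcp_pos: [0.6089, 0.0076, 0.064]
tcp_rot: [-1.319, 2.851, -0.0]
wrist_force: [-1.9, -0.5, 5.0]
gripper_width: -0.001
```

Contact at z = 0.064 with 5 N, so lid 1 is flat. Lift and turn for lid 2.

Request:
carry_out(
  steps=[
    {"translation": [0,0,-8],"twist": [0,0,0],"jaw": 0},
    {"translation": [0,0,-16],"twist": [0,0,0],"jaw": 0},
    {"translation": [0,0,-16],"twist": [0,0,0],"jaw": 0},
  ],
)

```text
time_s: 6.45
tcp_pos: [0.6095, 0.0075, 0.0804]
tcp_rot: [-1.318, 2.85, -0.001]
wrist_force: [0.0, -0.4, 0.3]
gripper_width: -0.003
```

Run:
```python
from h import *
for a in((-46,.08),(-17,.08),(-5,.072),(1,.065)): print(a,jar(2,*a))
```

```text
(-46, 0.08) ([5.2, -3.0, 0.4], [-0.1, 0.1, 13.0])
(-17, 0.08) ([33.5, 3.5, 0.4], [-0.1, 0.1, 13.0])
(-5, 0.072) ([45.2, 6.2, 8.4], [-0.1, 0.1, 13.0])
(1, 0.065) ([51.0, 7.6, 15.3], [-0.1, 0.1, 13.0])
```

Request:
carry_out(
  steps=[
    {"translation": [2,-2,0],"twist": [0,0,7],"jaw": 0},
    {"translation": [9,-2,0],"twist": [0,0,13],"jaw": 0},
    {"translation": [17,0,0],"twist": [0,0,13],"jaw": 0},
    {"translation": [25,1.5,0],"twist": [0,0,13],"jaw": 0},
    {"translation": [33,3.5,0],"twist": [0,0,13],"jaw": 0},
    {"translation": [40,5,5],"twist": [0,0,13],"jaw": 0},
    {"translation": [45,6,9],"twist": [0,0,13],"jaw": 0},
    {"translation": [50,7.5,14],"twist": [0,0,13],"jaw": 0},
  ],
)

```text
time_s: 7.45
tcp_pos: [0.5705, -0.0259, 0.065]
tcp_rot: [-0.988, 2.982, 0.0]
wrist_force: [-0.7, 0.2, 0.2]
gripper_width: 0.0
```

Request:
carry_out(
  steps=[
    {"translation": [0,0,1],"twist": [0,0,0],"jaw": 0},
    {"translation": [0,0,2],"twist": [0,0,0],"jaw": 0},
    {"translation": [0,0,2.7],"twist": [0,0,0],"jaw": 0},
    {"translation": [0,0,2.7],"twist": [0,0,0],"jaw": 0},
  ],
)

```text
time_s: 7.95
tcp_pos: [0.5702, -0.0259, 0.0639]
tcp_rot: [0.988, -2.981, 0.0]
wrist_force: [-7.3, -1.7, 11.7]
gripper_width: -0.001
```

Request:
carry_out(
  steps=[
    {"translation": [0,0,-8],"twist": [0,0,0],"jaw": 0},
    {"translation": [0,0,-17.5],"twist": [0,0,0],"jaw": 0},
    {"translation": [0,0,-17.5],"twist": [0,0,0],"jaw": 0},
  ],
)

```text
time_s: 8.32
tcp_pos: [0.5716, -0.0257, 0.0812]
tcp_rot: [-0.987, 2.98, -0.001]
wrist_force: [0.0, 0.3, -0.3]
gripper_width: 0.004
```

Run:
```python
from h import *
s,p,R=tool();print(p)
i=camera_info("wrist");f,d=grab_frame("wrist")
for q in landmark_of("wrist","jar_1"): print(round(q["score"],2),q["at"],world("wrist",*q["at"],z=.064,info=i).round(4))
cv2.imwrite("pics/w4.png",cv2.resize(f[...,::-1],(640,480)))
for a in((-46,.08),(-17,.08),(-5,.072),(1,.065)): print(a,jar(3,*a))
```

```text
[ 0.57156205 -0.02565767  0.08115537]
0.95 [228.4, 256.2] [ 0.572  -0.0248  0.064 ]
0.88 [49.9, 303.3] [ 0.4764 -0.0652  0.064 ]
0.63 [146.5, 267.4] [ 0.5278 -0.0498  0.064 ]
0.59 [298.2, 260.7] [0.6103 0.0076 0.064 ]
(-46, 0.08) ([6.4, -5.2, 0.2], [-0.0, 0.0, 13.5])
(-17, 0.08) ([34.6, 1.5, 0.2], [-0.0, 0.0, 13.5])
(-5, 0.072) ([46.2, 4.4, 8.2], [-0.0, 0.0, 13.5])
(1, 0.065) ([52.1, 5.8, 15.2], [-0.0, 0.0, 13.5])
```

View pics/w4.png

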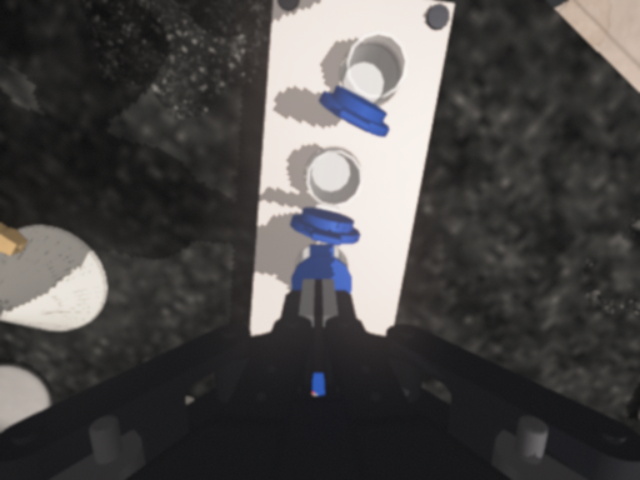

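Lid 2 lies flat under the fingers and the rack hasn't shifted: the jar landmarks agree with my model to about 2 mm. Lid 3 (326,225) is next.

Request:
carry_out(
  steps=[
    {"translation": [3,-3,0],"twist": [0,0,7],"jaw": 0},
    {"translation": [10,-4,0],"twist": [0,0,13.5],"jaw": 0},
    {"translation": [18,-2.5,0],"twist": [0,0,13.5],"jaw": 0},
    {"translation": [26,-0.5,0],"twist": [0,0,13.5],"jaw": 0},
    {"translation": [34,1.5,0],"twist": [0,0,13.5],"jaw": 0},
    {"translation": [41,3,5],"twist": [0,0,13.5],"jaw": 0},
    {"translation": [47,4.5,10],"twist": [0,0,13.5],"jaw": 0},
    {"translation": [52,6,14.5],"twist": [0,0,13.5],"jaw": 0},
  ],
)

```text
time_s: 9.43
tcp_pos: [0.525, -0.052, 0.0652]
tcp_rot: [0.63, -3.077, -0.0]
wrist_force: [0.3, -0.3, 1.0]
gripper_width: 0.0
```

Request:
carry_out(
  steps=[
    {"translation": [0,0,1],"twist": [0,0,0],"jaw": 0},
    {"translation": [0,0,2],"twist": [0,0,0],"jaw": 0},
    {"translation": [0,0,2.4],"twist": [0,0,0],"jaw": 0},
    {"translation": [0,0,2.4],"twist": [0,0,0],"jaw": 0},
  ],
)

```text
time_s: 9.93
tcp_pos: [0.5253, -0.0519, 0.064]
tcp_rot: [0.631, -3.077, 0.0]
wrist_force: [-3.3, -0.1, 8.1]
gripper_width: -0.001
```

Request:
carry_out(
  steps=[
    {"translation": [0,0,-8],"twist": [0,0,0],"jaw": 0},
    {"translation": [0,0,-17],"twist": [0,0,0],"jaw": 0},
    {"translation": [0,0,-17],"twist": [0,0,0],"jaw": 0},
  ],
)

```text
time_s: 10.3
tcp_pos: [0.5263, -0.052, 0.0813]
tcp_rot: [-0.63, 3.076, -0.001]
wrist_force: [0.1, 0.2, 0.1]
gripper_width: 0.002
```

Run:
```python
from h import *
s,p,R=tool();print(p)
for a in((-46,.08),(-17,.08),(-5,.072),(1,.065)): print(a,jar(4,*a))
```

```text
[ 0.52626568 -0.05198365  0.08129931]
(-46, 0.08) ([6.3, -4.5, 1.3], [-0.1, 0.1, 13.6])
(-17, 0.08) ([34.5, 2.3, 1.2], [-0.1, 0.1, 13.6])
(-5, 0.072) ([46.2, 5.2, 9.2], [-0.1, 0.1, 13.6])
(1, 0.065) ([52.0, 6.6, 16.2], [-0.1, 0.1, 13.6])
```

Request:
carry_out(
  steps=[
    {"translation": [3,-3,1],"twist": [0,0,7],"jaw": 0},
    {"translation": [10,-3.5,1],"twist": [0,0,13.5],"jaw": 0},
    {"translation": [18,-2,1],"twist": [0,0,13.5],"jaw": 0},
    {"translation": [26,0.5,1],"twist": [0,0,13.5],"jaw": 0},
    {"translation": [34,2.5,1],"twist": [0,0,13.5],"jaw": 0},
    {"translation": [41,4,6],"twist": [0,0,13.5],"jaw": 0},
    {"translation": [47,5.5,11],"twist": [0,0,13.5],"jaw": 0},
    {"translation": [52,6.5,15],"twist": [0,0,13.5],"jaw": 0},
  ],
)

```text
time_s: 11.3
tcp_pos: [0.4745, -0.0664, 0.0648]
tcp_rot: [0.264, -3.13, -0.0]
wrist_force: [0.4, 0.3, 0.0]
gripper_width: 0.001
```

Request:
carry_out(
  steps=[
    {"translation": [0,0,1],"twist": [0,0,0],"jaw": 0},
    {"translation": [0,0,2],"twist": [0,0,0],"jaw": 0},
    {"translation": [0,0,2.4],"twist": [0,0,0],"jaw": 0},
    {"translation": [0,0,2.4],"twist": [0,0,0],"jaw": 0},
  ],
)

```text
time_s: 11.8
tcp_pos: [0.4739, -0.0663, 0.0638]
tcp_rot: [0.265, -3.128, -0.0]
wrist_force: [-8.4, -1.4, 15.0]
gripper_width: -0.002
```

Request:
carry_out(
  steps=[
    {"translation": [0,0,-10],"twist": [0,0,0],"jaw": 0},
    {"translation": [0,0,-60],"twist": [0,0,0],"jaw": 0},
    {"translation": [0,0,-120],"twist": [0,0,0],"jaw": 0},
    {"translation": [-60,0,-180],"twist": [0,0,0],"jaw": 0},
    {"translation": [-60,0,-220],"twist": [0,0,0],"jaw": 0},
    {"translation": [-60,0,-220],"twist": [0,0,0],"jaw": 0},
    {"translation": [-60,0,-220],"twist": [0,0,0],"jaw": 0},
  ],
)

```text
time_s: 12.68
tcp_pos: [0.5339, -0.0561, 0.2823]
tcp_rot: [0.265, -3.13, -0.001]
wrist_force: [-0.0, 0.3, -0.0]
gripper_width: 0.002
```

Run:
```python
from h import *
s,p,R=tool();print(s["time_s"],p,s["wrist_force"])
P=[]
for n in("wrist","side"):
    i=camera_info(n);f,d=grab_frame(n)
    cv2.imwrite(f"pics/end_{n}.png",cv2.resize(f[...,::-1],(640,480)) if n=="wrist" else cv2.resize(f[150:250,150:310,::-1],(800,500),interpolation=cv2.INTER_CUBIC))
    for q in trace(n,"lid_1"):
        W=np.array([world(n,r,c,d[r,c],info=i) for r,c in np.argwhere(q["pixels"]&(d>0))]) 
        print(n,round(q["score"],2),q["at"],W.mean(0).round(3),"z 5/95",np.percentile(W[:,2],[5,95]).round(4))
    J=[world(n,*q["at"],z=.064,info=i)[:2] for q in landmark_of(n,"jar_1")]
    if len(J)>3: report(order(J[:5]))
```

```text
12.675 [ 0.53385287 -0.05614544  0.28228626] [-0.01654913  0.28287472 -0.03510642]
wrist 0.97 [229.6, 294.6] [0.607 0.011 0.064] z 5/95 [0.0625 0.0657]
wrist 0.77 [196.5, 273.2] [ 0.57  -0.025  0.064] z 5/95 [0.0628 0.0657]
wrist 0.74 [125.1, 255.5] [ 0.477 -0.065  0.064] z 5/95 [0.0629 0.0657]
th -2.643 apex [ 0.5493 -0.04  ] res mm [[-4.6, -2.6], [0.6, 0.9], [1.9, -0.5], [2.0, 2.2]] jars [[0.6097, 0.0085], [0.5713, -0.0263], [0.5258, -0.0511], [0.4758, -0.0645]] heading [-2.289 -2.525 -2.761 -2.997]
side 0.44 [205.7, 208.5] [ 0.477 -0.064  0.063] z 5/95 [0.0619 0.0656]
side 0.41 [188.5, 243.0] [ 0.569 -0.027  0.063] z 5/95 [0.0603 0.0651]
th -2.571 apex [ 0.5444 -0.0467] res mm [[-3.3, 1.6], [-1.6, -14.2], [3.8, 17.0], [1.2, -4.3]] jars [[0.6012, 0.006], [0.5653, -0.0314], [0.5218, -0.0594], [0.4728, -0.0764]] heading [-2.217 -2.453 -2.689 -2.925]
```

View pics/end_wrist.png

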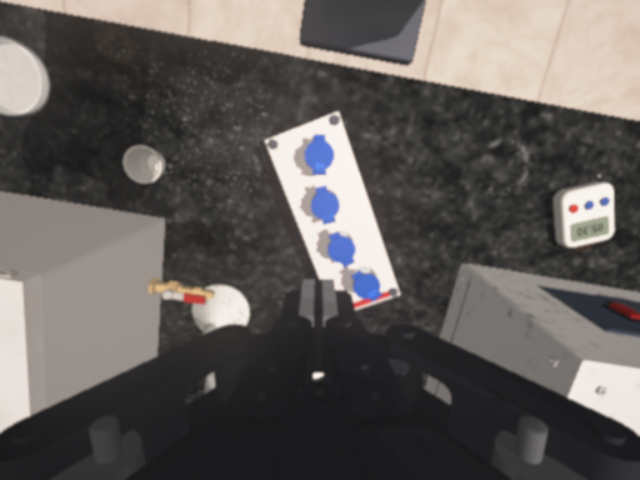

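View pics/end_side.png

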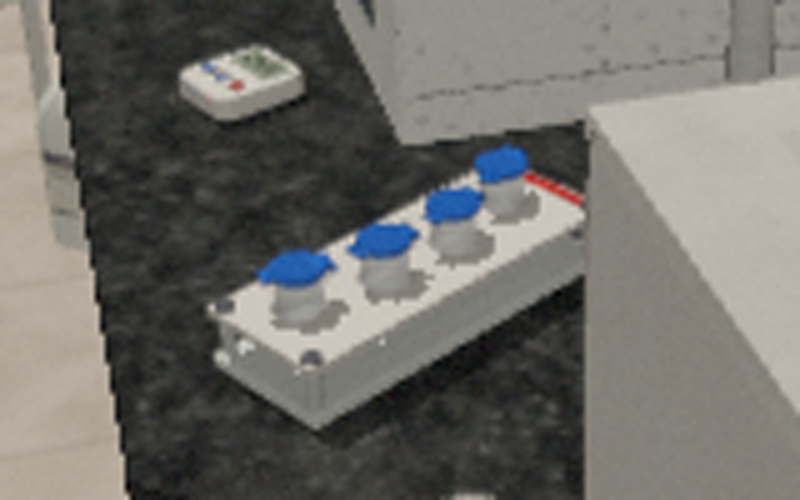

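All four lids look flat in both views: wrist px (366,285), (342,248), (325,205), (319,155). The network missed lid 3, so I check its depth before handing in.

Run:
```python
from h import *
i=camera_info("wrist");f,d=grab_frame("wrist")
v=f.astype(int);m=(v[...,2]-v[...,0]>60)&(d>0);ok=True
W=np.array([world("wrist",r,c,d[r,c],info=i) for r,c in np.argwhere(m)])
for j in ((.609,.0095),(.5715,-.026),(.5265,-.0515),(.477,-.066)):
    q=W[np.hypot(W[:,0]-j[0],W[:,1]-j[1])<.025];z=np.percentile(q[:,2],[2,50,98]);print(len(q),z.round(4));ok&=z[2]<.068
print(ok)
if ok: print(close_job())
```

```text
371 [0.0628 0.0645 0.066 ]
403 [0.0626 0.0644 0.066 ]
445 [0.0627 0.0645 0.0659]
505 [0.0627 0.0645 0.0661]
True
the job is handed in; nothing more can be done
None
```

I shut all four lids in order, from jar 1 at the red stripe to jar 4. For each lid I swept the closed fingertips along the row, then pressed down lightly until they met the shut-lid height. The job is handed in at about 13 s of the 48 s allowed.

- **Contact and force:** every press met the lid at z of about 0.064 m. The wrist forces read after the presses were 5, 12, 8 and 15 N upward, with up to about 8 N sideways.
- **Lids flat:** the last wrist depth check put all four lid tops at a median of 64.5 mm, within 62.6–66.1 mm. The wrist and side pictures agree.
- **Rack and surroundings:** the jar landmarks put the rack within about 2 mm of where it started. I did not measure the surrounding things again. The timer, crucible and petri dish in the last wrist view show no sign of being touched.
- **Clear at the end:** the arm stopped about 0.28 m above the worktop, touching nothing.

**Disagreements:**
- The side camera's jar landmarks had errors of up to 17 mm. They were as scattered before I moved, so I did not use them.
- The network missed lid 3 in the final views, so I checked that lid by colour and depth instead.

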